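Ferrite core into the shielded test box, lid lowered

TASK

Take the dark ferrite rod from the bench (not the brass one) and lay it in the V cradle inside the open shielded test box, so that it rests in both orange V supports. Then take the lid by its red handle and lower it gently, under control all the way, until it is fully closed: do not let it drop. Leave the brass rod and everything else on the bench standing or lying where it is.

Things in the scene. Friction and masses are not known exactly. Their poses are not given: they have to be found in the camera images.
- ferrite_center (a point): dark grey, almost black ferrite rod, plain round cylinder, diameter 24 mm, length 100 mm, 0.2 kg, lying on the bench; it rolls if nudged. The point is its centre (12 mm above the bench at the start); its own x axis runs along the rod (either end is the same).
- brassrod_center (a point): brass rod of the same size (diameter 24 mm, length 100 mm), lying on the bench on the other side of the box, also rolls; to be left alone. The point is its centre, x axis along the rod.
- testbox: open shielded test box, aluminium, 150 x 150 mm outside, walls 4 mm thick and 55 mm high, floor 4 mm thick, fixed to the bench. Origin: middle of its underside; x level, from its front (the robot's side) to its hinge side; y level, parallel to the hinge; z up.
- cradle_center (a point): where the ferrite rod's centre is when it lies in the cradle: 25 mm above the bench, 10 mm in front of the box's middle. Axes as the box; the rod must lie along x, either way round. The cradle is two orange 90 degree V supports, 37 mm wide, 8 mm thick along x, tops 24 mm above the bench, centred 32 mm in front of and behind this point; between them is room for fingers.
- lid (a joint): lid angle in rad: 0 closed, 1.57 upright, opens up to 1.95. The lid is a 150 x 150 x 4 mm aluminium plate, about 0.18 kg. Its hinge has some friction: left alone the lid stays where it is above about 1.1 rad, but lower than that it drops shut if let go.
- lid_hinge (a point): point on the hinge axis, in the middle of the rear upper edge of the box, 55 mm above the bench; its y axis is the hinge axis. It turns with the lid.
- lid_handle (a point): centre of the red handle on the lid's free edge: a round bar, diameter 16 mm, 36 mm long, parallel to the hinge, flat ends, 25 mm beyond the plate's edge on a 14 mm wide stem. Lid frame (x from free edge to hinge, z outer face, up when closed): (-175, 0, 3) mm from the hinge point. Pinched by its ends from above, it turns between the fingers as the lid swings; closed, it is 59 mm up.
- solder: bystander: slim blue tube of solder standing upright close to the box's left side wall, diameter 24 mm, 144 mm high, easily knocked over; origin at its underside
- cleaner: bystander: slim yellow bottle with a red cap standing upright close to the box's right side wall, diameter 28 mm, 135 mm high, easily knocked over; origin at its underside
- coil: bystander: copper coil with a green cap, standing behind on the left, diameter 58 mm, 73 mm high; origin at its underside
- terminals: bystander: black terminal block in front of the box, 28 x 60 mm, 27 mm high; origin at its underside
- multimeter: bystander: yellow hand multimeter lying on its back behind on the right, 75 x 150 mm, 41 mm high; origin at its underside
- screwdriver: bystander: screwdriver lying in front of the box, 170 mm long, handle about 30 mm thick
Mind the look-alikes: they are no part of the job. Several things have the shape of the testbox; the one meant has the colours described above.

How it is judged:
On the way, in this order (a step that is already met when the one before it is completed fails the run):
1. the ferrite rod rests in the cradle, let go, with the lid still open (distance between ferrite_center and cradle_center below 0.015 m and z of ferrite_center in the frame of cradle_center between -0.003 and 0.003 m and angle between the x axis of ferrite_center and the x axis of cradle_center, either way round below 0.1 rad and contact force between the fingers and ferrite below 0.1 N and value of joint lid above 1 rad), for 0.2 s.
2. the lid is lowered shut (value of joint lid below 0.03 rad), for 0.2 s.
At the end, for the whole second after the job is handed in: The lid is closed to within 0.03 rad (about 5 mm at the handle); the ferrite rod lies still in both V supports, its centre within 15 mm of the cradle point and within 3 mm of its height, its axis within 0.1 rad of the cradle's; nothing else was disturbed (value of joint lid below 0.03 rad and distance between ferrite_center and cradle_center below 0.015 m and z of ferrite_center in the frame of cradle_center between -0.003 and 0.003 m and angle between the x axis of ferrite_center and the x axis of cradle_center, either way round below 0.1 rad and linear speed of ferrite below 0.02 m/s); the robot touches nothing.
It fails at once if the lid is dropped or slammed (falls faster than 3 rad/s) (velocity of joint lid below -3 rad/s).
It fails at once if the brass rod or another bystander is moved more than 20 mm or tipped over (distance of any of brassrod_center, solder, cleaner, coil, terminals, multimeter, screwdriver from where it was at the start of the episode above 0.02 m or angle between any of solder, cleaner, coil's own z axis and vertical above 0.4 rad).
It also fails if it takes over 53 s, if anything falls off the work surface, if the arm or the gripper's body presses on something with over 40 N, if the wrist force passes 120 N, or if a joint passes its speed limit or range.

ROBOT

A 6-joint arm with a two-finger parallel gripper is mounted at the origin on the work surface. World frame = base frame: x ahead of the robot, y to its left, z up, the work surface at z = 0. Lengths are in m, angles in rad, forces in N, time in s.
With the tool pointing down it reaches from about 0.325 to 0.875 m from the base axis. Payload 4.4 kg.
Tool frame: the origin (TCP) lies between the finger pads; the fingertips stand 25 mm ahead of it and the grasp point (between the pads) lies 6 mm ahead of it; z points along the fingers, y is the direction in which the jaws open and shut (so a half turn about z gives the same grasp; the last joint's range is limited). The gripper opens to 85 mm and grips with 20 to 120 N. Pads are 22 mm wide; open, the fingers measure 114 mm over their backs; the gripper's body (76 mm by 85 mm) begins 54 mm behind the grasp point. The pads swing forward as they close: fully open they stand 13 mm farther back than shut.
Start: joints at [1.165, 0.207, 1.542, -0, 1.393, -0.15], TCP at [0.145, 0.556, 0.256] pointing down, gripper open.
Joint ranges: [-2.73, 2.73], [-0.86, 2.22], [0.23, 2.46], [-1.11, 4.25], [0.08, 2.63], [-2.82, 2.82]. Speed limits (rad/s): [2.79, 2.79, 3.14, 3.14, 3.14, 3.14].

INTERFACE

Orientations are given as a unit quaternion [x, y, z, w].
In Python, from station import env, eyes, spotter gives the robot as it stands.
- The arm moves only by the shell command python3 -m creep 'ROWS' [FORCE]. ROWS is JSON, a list that holds one entry, the list of rows, each a list of 7 numbers: the turn, a rotation vector about the tool's x, y, z in degrees, then the shift along the tool's x, y, z in m, then the finger opening in m, from 0 to 0.0854. In form: [[[ax, ay, az, tx, ty, tz, jaw], ...]]. A call has 1 to 12 rows; each row shifts and turns the commanded pose from where the row before left it, along the tool's axes as they then stand; what a row does not reach is not made up. A row lasts 1/12 s, in which the tool goes at most 41.7 mm and 7.16 degrees, less where a joint would pass 70% of its speed; a pose out of reach is approached as far as the arm can. A call is refused whole if a number of a shift passes 0.0417 or a number of a turn 7.16, either way. A call with a gripper value outside its range is refused whole. The fingers move at their own pace and stop on an object; FORCE is the grip in N (left out, the last holds). Time passes only in rows, so rows that do not move let the fingers close. It gives the time, the measured TCP pose, the force and the opening at its end, in the units of the state.
- env.read_state(): the state, without advancing time (a new reading comes with each control period).
- eyes.grab_frame(name): name is "scene" or "top" or "wrist"; returns a dict with "image" (420x560x3 uint8, red, green, blue), "vfov" (degrees; the focal length in pixels is half the picture's height over the tangent of half this angle, whatever the lens; pixels are square), "cx", "cy" (the principal point, pixels), "distortion" ([k1, k2, p1, p2, k3] as OpenCV has them; the pictures are not rectified), "rvec" (rotation vector, rad) and "tvec" (3), from world to camera coordinates, as OpenCV has them. Camera axes: x right, y down, z forward; pixel columns grow to the right and rows downward; lengths in m; the calibration is good to about 2 mm. A picture is of the moment at which its call begins. There is no depth.
- env.finish_job(): hands the job in, once; it reports no verdict.
Trained networks look in the newest picture that a camera, given by its name, has taken for a name from the list of things; names that differ only in an ending like _2 or _b are one class to them, and where a whole thing is asked for, a point or a joint stands for the part that bears it (a point fixed in the world has none). Each returns a list of dicts, best first, with "score" (0 to 1); they miss things now and then, are a little off and sometimes report something else, mostly with a low value. They report only what shows in the picture. A call takes as long as a camera call. They do not tell look-alikes from the thing itself.
- spotter.spot_in(label, camera): "location" ([x, y, z] in m, in world coordinates, good to about 4 mm: the middle of the surface that is visible of it).
The state is a dict: "time_s": time; "qpos": joint angles; "qd": joint speeds; "joint_torque": joint torques, N m; "tcp_pos": TCP position; "eef_rot": TCP orientation; "contact_force": force on the tool from outside, world axes, zero at the start; "torque": the same for the moment, N m; "width": opening from 0.0 (shut) to 1.0 (fully open).
Only numpy, scipy, OpenCV 4.12 (cv2) and the standard library are available. Lean on these libraries where they do the work, as an engineer would, in place of code of your own. Each camera call takes 0.05 s, during which the arm holds its last target. There are 200 camera calls.

## Working session

There is one attempt and no reset: what is moved stays moved. The work goes in short steps, Python scripts to look and compute and a shell command to move; the robot and the scene stay as the last step left them, time stands still between calls to the robot, and variables do not carry over. Pictures are saved under pics/ and viewed, about 8 in all and at most 12, crops included, and the job is handed in when it is done.

```bash
mkdir -p pics; ls; python3 - <<'E'
from station import env, eyes, spotter
import cv2
s=env.read_state(); print({k:s[k] for k in('time_s','qpos','tcp_pos','eef_rot','width')})
ims=[]
for c in("scene","top"):
    f=eyes.grab_frame(c); cv2.imwrite(f"pics/{c}0.png",f["image"][:,:,::-1]); print(c,f["vfov"],f["cx"],f["cy"],f["distortion"],f["rvec"],f["tvec"])
    for n in("ferrite_center","brassrod_center","testbox","lid","lid_handle","solder","cleaner","terminals","screwdriver"):
        print(n,[([round(float(v),3) for v in d["location"]],round(d["score"],2)) for d in spotter.spot_in(n,c)][:3])
E
```

```text
pics
{'time_s': 0.0, 'qpos': array([ 1.16449515e+00,  2.07421726e-01,  1.54298009e+00, -3.38496857e-05,
        1.39349481e+00, -1.50502070e-01]), 'tcp_pos': array([0.14522313, 0.55562424, 0.25511232]), 'eef_rot': array([ 1.27548070e-01,  9.91831721e-01, -1.11220640e-03, -3.00572849e-04]), 'width': 1.0013260184604322}
scene 49.43908454884598 268.7008636369602 205.16905753063065 [-0.14568647  0.          0.          0.          0.        ] [ 1.84255552  1.82955966 -0.638016  ] [-0.04272285 -0.33826922  1.36808381]
ferrite_center [([0.596, -0.098, 0.022], 0.96)]
brassrod_center [([0.522, 0.31, 0.016], 0.65)]
testbox [([0.271, -0.267, 0.059], 0.97), ([0.641, 0.097, 0.058], 0.65), ([0.532, -0.276, 0.061], 0.65)]
lid [([0.515, -0.278, 0.057], 0.94), ([0.325, 0.388, 0.061], 0.77), ([0.246, -0.273, 0.058], 0.61)]
lid_handle [([0.334, 0.386, 0.065], 0.76), ([0.246, -0.268, 0.061], 0.67), ([0.663, 0.105, 0.15], 0.63)]
solder [([0.523, 0.198, 0.088], 0.77)]
cleaner [([0.572, -0.011, 0.069], 0.92), ([0.444, -0.034, 0.022], 0.37)]
terminals [([0.398, 0.128, 0.014], 0.9)]
screwdriver [([0.446, -0.033, 0.024], 0.78)]
top 47.00350222512804 278.76112670770516 203.31216434181047 [-0.13923896  0.          0.          0.          0.        ] [ 2.164781   -2.15959067  0.16464432] [0.03107668 0.49789063 1.27503235]
ferrite_center [([0.588, -0.099, 0.023], 0.57)]
brassrod_center [([0.514, 0.308, 0.02], 0.74)]
testbox [([0.239, -0.267, 0.055], 0.95), ([0.325, 0.386, 0.061], 0.84), ([0.503, -0.276, 0.058], 0.76)]
lid [([0.66, 0.107, 0.144], 0.92), ([0.507, -0.282, 0.059], 0.87), ([0.233, -0.274, 0.061], 0.77)]
lid_handle [([0.239, -0.27, 0.057], 0.87), ([0.656, 0.111, 0.141], 0.79), ([0.325, 0.39, 0.062], 0.72)]
solder []
cleaner []
terminals [([0.388, 0.126, 0.015], 0.8)]
screwdriver [([0.444, -0.028, 0.023], 0.63)]
```

View pics/scene0.png

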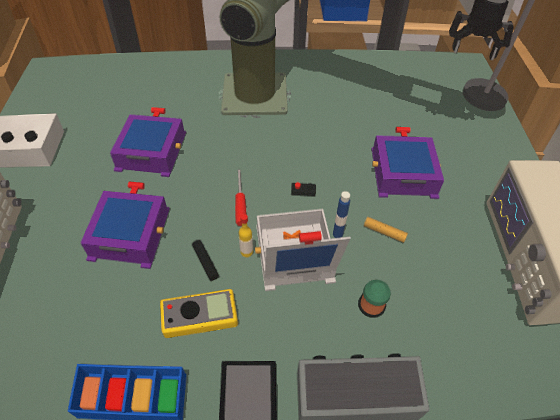

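View pics/top0.png

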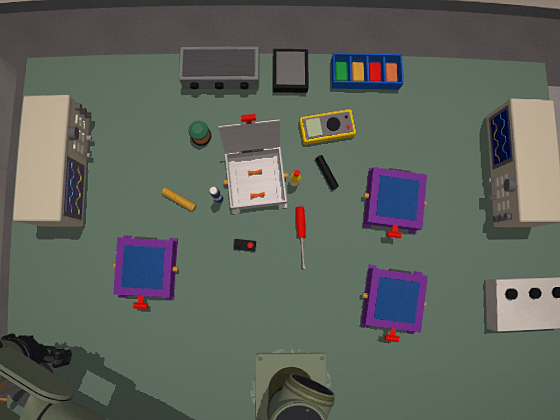

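The scene picture shows the open white box at about (297,245) with its lid up and the red handle near (311,237). The dark rod is at (205,260) and the brass rod at (385,230). In the top picture the box is at (255,180), the dark rod at (326,172) and the handle at (248,118).

Things that could be mistaken for the target (top pixels):
- **Rod:** dark rod (326,172), brass rod (180,199), black terminal block (245,245). I choose (326,172).
- **Box:** three purple closed boxes at (395,200), (393,300) and (146,268), and the white open one at (255,180). I choose the white one.

Next I take one close crop to check the choice.

```bash
cat > h.py <<'E'
import numpy as np, cv2
from station import env, eyes, spotter
def cam(f):
    h=f["image"].shape[0]; fl=h/2/np.tan(np.radians(f["vfov"])/2)
    return np.array([[fl,0,f["cx"]],[0,fl,f["cy"]],[0,0,1]]),np.array(f["distortion"],float),np.array(f["rvec"],float),np.array(f["tvec"],float)
def ray(f,px):
    K,D,r,t=cam(f); R=cv2.Rodrigues(r)[0]
    p=cv2.undistortPoints(np.array(px,float).reshape(-1,1,2),K,D).reshape(-1,2)
    return -R.T@t,(R.T@np.c_[p,np.ones(len(p))].T).T
def onz(f,px,z):
    o,d=ray(f,px); return o+d*((z-o[2])/d[:,2])[:,None]
def proj(f,P):
    K,D,r,t=cam(f); return cv2.projectPoints(np.array(P,float).reshape(-1,1,3),r,t,K,D)[0].reshape(-1,2)
def tri(f1,p1,f2,p2):
    o1,d1=ray(f1,[p1]);o2,d2=ray(f2,[p2]);d1=d1[0];d2=d2[0]
    A=np.c_[d1,-d2];s=np.linalg.lstsq(A,o2-o1,rcond=None)[0];a=o1+s[0]*d1;b=o2+s[1]*d2
    return (a+b)/2,np.linalg.norm(a-b)
def blobs(f,lo,hi,roi,mn=15):
    x0,y0,x1,y1=roi; m=cv2.inRange(cv2.cvtColor(f["image"][y0:y1,x0:x1],cv2.COLOR_RGB2HSV),lo,hi)
    out=[]
    for i,(n,st,c) in enumerate(zip(*[range(99)],)) if 0 else []: pass
    n,lab,st,c=cv2.connectedComponentsWithStats(m)
    for i in range(1,n):
        if st[i,4]>=mn:
            ys,xs=np.where(lab==i); r=cv2.minAreaRect(np.c_[xs,ys].astype(np.float32))
            out.append((c[i]+[x0,y0],st[i,4],np.round(cv2.boxPoints(r)+[x0,y0],1).tolist()))
    return out
E
sed -i '/if 0 else/d' h.py
python3 - <<'E'
from h import *
np.set_printoptions(precision=4,suppress=True)
f=eyes.grab_frame("top"); g=eyes.grab_frame("scene")
for nm,im,roi in(("top",f,(205,105,345,205)),("sc",g,(180,180,370,300))):
  print(nm)
  print("orange",[(b[0],b[1]) for b in blobs(im,(5,130,120),(16,255,255),roi,8)])
  print("red",[(b[0],b[1],b[2]) for b in blobs(im,(0,180,90),(4,255,255),roi,8)])
  for b in blobs(im,(0,0,0),(179,255,48),roi,60): print("dark",b[0],b[1],b[2], onz(im,[b[0]],.014),onz(im,b[2],.014)[:,:2].tolist())
a=cv2.resize(f["image"][105:215,205:345],None,fx=5,fy=5,interpolation=2)
b=cv2.resize(g["image"][180:300,180:370],None,fx=4,fy=4,interpolation=2)
cv2.imwrite("pics/c1.png",a[:,:,::-1]);cv2.imwrite("pics/c2.png",b[:,:,::-1])
E
```

```text
top
orange [(array([254.9773, 171.6818]), np.int32(44)), (array([257.7674, 194.4186]), np.int32(43))]
red [(array([247.9423, 117.7692]), np.int32(104), [[241.0, 114.0], [255.0, 114.0], [255.0, 123.0], [241.0, 123.0]]), (array([296.3462, 172.2692]), np.int32(26), [[294.0, 170.0], [299.0, 170.0], [299.0, 175.0], [294.0, 175.0]])]
dark [332.8561 123.8561] 139 [[327.0, 118.0], [339.0, 118.0], [339.0, 130.0], [327.0, 130.0]] [[ 0.7278 -0.121   0.014 ]] [[0.744835509747454, -0.10464330356711866], [0.7452908615904907, -0.1389048496453646], [0.7099510898774906, -0.1381564694526103], [0.7095457663575966, -0.10405374663140173]]
dark [326.2034 172.1729] 295 [[313.8, 158.3], [321.6, 154.1], [338.8, 186.0], [330.9, 190.2]] [[ 0.5882 -0.1     0.014 ]] [[0.6273862997046264, -0.06576902345444254], [0.6395876105075013, -0.08778291570758241], [0.549351528258198, -0.1345908939567108], [0.537440245391311, -0.1123839001994451]]
sc
orange [(array([291.5   , 234.6809]), np.int32(94))]
red [(array([297.1786, 185.2143]), np.int32(28), [[295.0, 188.0], [295.0, 183.0], [300.0, 183.0], [300.0, 188.0]]), (array([240.45  , 209.0433]), np.int32(300), [[236.0, 193.0], [247.0, 193.0], [247.0, 225.0], [236.0, 225.0]]), (array([309.5677, 236.625 ]), np.int32(192), [[298.7, 233.1], [319.9, 231.2], [320.9, 241.8], [299.7, 243.8]])]
dark [304.6344 189.7048] 227 [[291.6, 194.3], [292.2, 182.9], [315.4, 184.1], [314.8, 195.4]] [[0.395  0.1281 0.014 ]] [[0.40935177702003145, 0.09566971784091452], [0.3727869332560758, 0.09853142714134613], [0.37711588036199195, 0.15569086901059268], [0.4132368428274792, 0.1516891406046237]]
dark [205.1805 260.139 ] 410 [[191.2, 243.4], [200.4, 238.8], [219.2, 276.4], [210.0, 281.0]] [[ 0.5939 -0.0993  0.014 ]] [[0.5500488213848563, -0.13415549949490885], [0.5376977635878347, -0.11445217266579019], [0.6343426864705023, -0.066295846944773], [0.6454158073023492, -0.08516537249308948]]
```

View pics/c1.png

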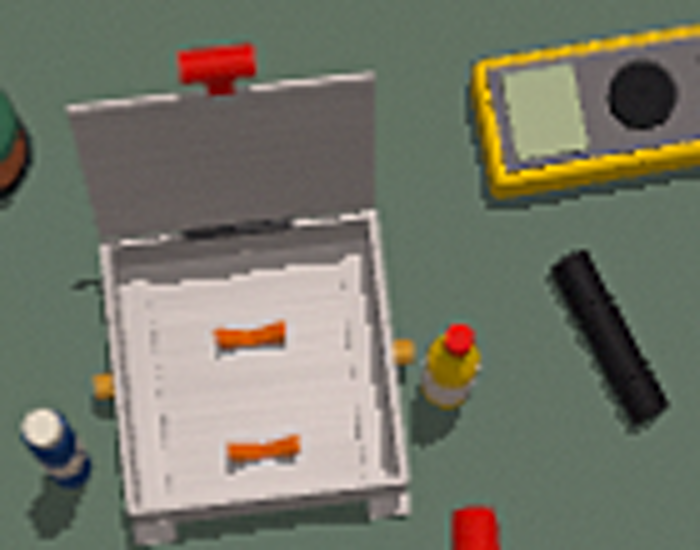

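View pics/c2.png

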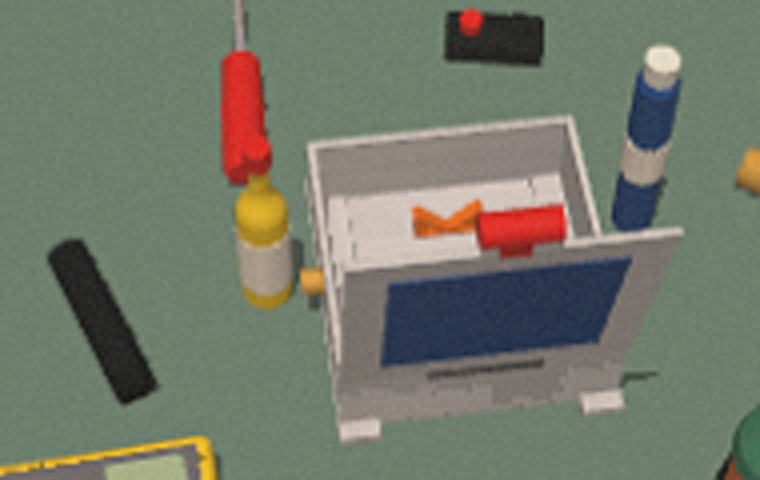

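The close crop confirms the choice. The plain dark rod is at crop (605,340). The white box with the orange V's at (250,337) and (263,449) is open, with the red handle at (217,66). The cleaner bottle stands beside the right wall and the solder tube beside the left.

```bash
python3 - <<'E'
from h import *
np.set_printoptions(precision=4,suppress=True)
f=eyes.grab_frame("top"); g=eyes.grab_frame("scene")
c=(np.array([[130,512],[408,488],[378,212],[100,245]])+.5)/5-.5+[205,105]
P=onz(f,c,.055);print("top rim FL FR RR RL",P, np.linalg.norm(P-np.roll(P,-1,0),axis=1),P.mean(0))
c2=(np.array([[571,118],[309,145]])+.5)/4-.5+[180,180]
Q=onz(g,c2,.055);print("scene FL FR",Q,np.linalg.norm(Q[0]-Q[1]))
V=onz(f,[[254.98,171.68],[257.77,194.42]],.019);print("V",V,np.linalg.norm(V[0]-V[1]),np.degrees(np.arctan2(*(V[0]-V[1])[[1,0]])))
print("handle",tri(f,[247.94,117.3],g,[309.6,236.6]))
print("rod",tri(f,[326.2,172.17],g,[205.18,260.14]))
# solder, cleaner tops
u=lambda x,y:((np.array([[x,y]])+.5)/5-.5+[205,105])[0]
w=lambda x,y:((np.array([[x,y]])+.5)/4-.5+[180,180])[0]
print("solder top",tri(f,u(43,424),g,w(662,60))); print("cleaner top",tri(f,u(460,340),g,w(255,152)))
E
```

```text
top rim FL FR RR RL [[0.4845 0.1607 0.055 ]
 [0.4979 0.0129 0.055 ]
 [0.6487 0.029  0.055 ]
 [0.6297 0.1792 0.055 ]] [0.1484 0.1517 0.1514 0.1464] [0.5652 0.0954 0.055 ]
scene FL FR [[0.4871 0.1605 0.055 ]
 [0.5048 0.0135 0.055 ]] 0.1480734438136931
V [[0.5875 0.0977 0.019 ]
 [0.524  0.0896 0.019 ]] 0.06397943355244305 7.331050102477712
handle (array([0.6776, 0.1089, 0.2251]), np.float64(0.0009136530865194055))
rod (array([ 0.5896, -0.1006,  0.007 ]), np.float64(0.00039593303073850626))
solder top (array([0.5175, 0.1975, 0.1425]), np.float64(0.00023124299305712678))
cleaner top (array([ 0.5638, -0.0112,  0.1278]), np.float64(0.000443896477097424))
```

```bash
python3 -m creep '[[[0,0,-7,0,0,0,0.06],[0,0,-7,0,0,0,0.06],[0,0,-7,0,0,0,0.06],[0,0,-7,0,0,0,0.06],[0,0,-7,0,0,0,0.06],[0,0,-7,0,0,0,0.06],[0,0,0,-0.0047,-0.0393,0,0.06],[0,0,0,-0.0047,-0.0393,0,0.06],[0,0,0,-0.0047,-0.0393,0,0.06],[0,0,0,-0.0047,-0.0393,0,0.06],[0,0,0,-0.0047,-0.0393,0,0.06],[0,0,0,-0.0047,-0.0393,0,0.06]]]' 40
python3 -m creep '[[[0,0,0,-0.0047,-0.0393,0,0.06],[0,0,0,-0.0047,-0.0393,0,0.06],[0,0,0,-0.0047,-0.0393,0,0.06],[0,0,0,-0.0047,-0.0393,0,0.06],[0,0,0,-0.0047,-0.0393,0,0.06],[0,0,0,-0.0047,-0.0393,0,0.06],[0,0,0,-0.0047,-0.0393,0,0.06],[0,0,0,-0.0047,-0.0393,0,0.06],[0,0,0,-0.0047,-0.0393,0,0.06],[0,0,0,-0.0047,-0.0393,0,0.06],[0,0,0,-0.0047,-0.0393,0,0.06],[0,0,0,-0.0047,-0.0393,0,0.06]]]'
cat >> h.py <<'E'
from scipy.spatial.transform import Rotation as Ro
def go(target,jawyaw=None):
    """tool-frame move needed: turn about tool z (deg, done FIRST), then shift"""
    s=env.read_state(); R=Ro.from_quat(s["eef_rot"]); y=R.as_matrix()[:,1]; a=np.degrees(np.arctan2(y[1],y[0])); t=0
    if jawyaw is not None: t=-((jawyaw-a+90)%180-90)
    d=(R*Ro.from_euler('z',t,degrees=True)).inv().apply(np.array(target)-s["tcp_pos"])
    print("t",round(s["time_s"],2),"tcp",np.round(s["tcp_pos"],4),"jawyaw",round(a,1),"tilt",np.round(R.as_matrix()[:,2],3),"turn",round(t,2),"shift",np.round(d,4),"w",round(s["width"]*.0854,4),"F",np.round(s["contact_force"],1))
E
python3 - <<'E'
from h import *
go([.590,-.100,.15],117.4)
E
```

```text
time_s: 2.2
tcp_pos: [0.2795, 0.3583, 0.2565]
eef_rot: [-0.237, 0.972, 0.0, 0.0]
contact_force: [1.2, 0.8, -0.1]
width: 0.702
time_s: 3.2
tcp_pos: [0.5464, -0.0351, 0.2564]
eef_rot: [-0.236, 0.972, 0.0, 0.0]
contact_force: [0.2, 0.3, 0.1]
width: 0.703
t 3.2 tcp [ 0.5464 -0.0351  0.2564] jawyaw 117.3 tilt [ 0.  0. -1.] turn -0.09 shift [-0.0088 -0.0776  0.1064] w 0.06 F [0.2 0.3 0.1]
```

```bash
python3 -m creep '[[[0,0,0,-0.0044,-0.0388,0,0.06],[0,0,0,-0.0044,-0.0388,0,0.06],[0,0,0,0,0,0.026,0.06],[0,0,0,0,0,0.026,0.06],[0,0,0,0,0,0.026,0.06],[0,0,0,0,0,0.026,0.06],[0,0,0,0,0,0,0.06],[0,0,0,0,0,0,0.06]]]'
python3 - <<'E'
from h import *
np.set_printoptions(precision=4,suppress=True)
f=eyes.grab_frame("wrist"); cv2.imwrite("pics/w1.png",f["image"][:,:,::-1])
print(spotter.spot_in("ferrite_center","wrist")[:2])
for b in blobs(f,(0,0,0),(179,255,48),(0,0,560,420),400): print(b[0],b[1],b[2],onz(f,[b[0]],.012),onz(f,b[2],.012)[:,:2].tolist())
go([.590,-.100,.028],117.4)
E
```

```text
time_s: 3.87
tcp_pos: [0.5877, -0.0977, 0.1506]
eef_rot: [-0.236, 0.972, 0.001, -0.002]
contact_force: [0.5, -0.5, -0.3]
width: 0.703
[{'location': [0.5854, -0.1017, 0.021], 'score': 0.95}]
[274.2533 203.8041] 2803 [[260.0, 147.0], [287.0, 147.0], [287.0, 264.0], [260.0, 264.0]] [[ 0.5869 -0.102   0.012 ]] [[0.5499214549041163, -0.13366766140955286], [0.540036286378194, -0.11451215608416028], [0.6320635581942096, -0.06597571491551779], [0.6431963695577266, -0.08758123355510511]]
[278.9451 370.734 ] 36551 [[2.0, 419.0], [2.0, 264.0], [555.0, 264.0], [555.0, 419.0]] [[ 0.7456 -0.0154  0.012 ]] [[0.9773748180263686, -0.2704912352410268], [0.7577651846603177, -0.3041356341581495], [0.5174689161259131, 0.16263934700647498], [0.6732358612300009, 0.3241809877593557]]
t 3.97 tcp [ 0.5903 -0.0984  0.1542] jawyaw 117.4 tilt [ 0.003 -0.001 -1.   ] turn -0.05 shift [ 0.0013 -0.001   0.1262] w 0.0602 F [ 0.3 -0.9  1.1]
```

View pics/w1.png

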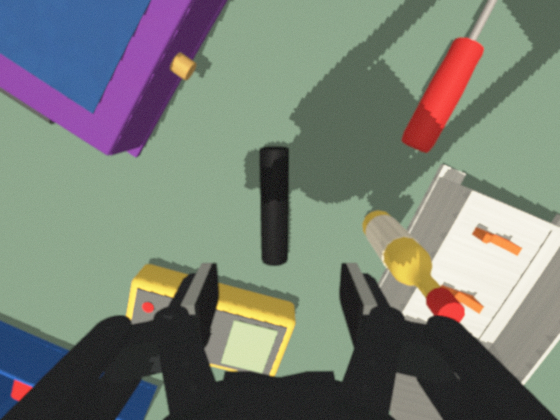

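Wrist view: the dark rod is upright in the picture, from (273,147) to (275,264), midway between the open fingers, with the cleaner bottle clear at right (410,260).

```bash
python3 -m creep '[[[0,0,0,0.001,-0.002,0.021,0.06],[0,0,0,0,0,0.021,0.06],[0,0,0,0,0,0.021,0.06],[0,0,0,0,0,0.021,0.06],[0,0,0,0,0,0.017,0.06],[0,0,0,0,0,0.012,0.06],[0,0,0,0,0,0.008,0.06],[0,0,0,0,0,0.002,0.06],[0,0,0,0,0,0,0.06]]]'
python3 - <<'E'
from h import *
go([.589,-.101,.028],117.4)
E
```

```text
time_s: 4.72
tcp_pos: [0.5897, -0.1005, 0.03]
eef_rot: [-0.236, 0.972, -0.0, 0.0]
contact_force: [0.3, -0.9, 0.2]
width: 0.706
t 4.72 tcp [ 0.5897 -0.1005  0.03  ] jawyaw 117.4 tilt [ 0.001 -0.    -1.   ] turn -0.05 shift [ 0.0009 -0.0001  0.002 ] w 0.0603 F [ 0.3 -0.9  0.2]
```

```bash
python3 -m creep '[[[0,0,0,0,0,0.001,0.018],[0,0,0,0,0,0.001,0.018],[0,0,0,0,0,0,0.018],[0,0,0,0,0,0,0.018],[0,0,0,0,0,0,0.018],[0,0,0,0,0,0,0.018],[0,0,0,0,0,0,0.018],[0,0,0,0,0,0,0.018]]]' 50
python3 -m creep '[[[0,0,0,0,0,-0.01,0.018],[0,0,0,0,0,-0.02,0.018],[0,0,0,0,0,-0.03,0.018],[0,0,0,0,0,-0.03,0.018],[0,0,0,0,0,-0.03,0.018],[0,0,0,0,0,-0.03,0.018],[0,0,0,0,0,-0.03,0.018],[0,0,0,0,0,-0.02,0.018],[0,0,7,0,0,0,0.018],[0,0,7,0,0,0,0.018],[0,0,6.6,0,0,0,0.018],[0,0,0,0,0,0,0.018]]]'
python3 - <<'E'
from h import *
np.set_printoptions(precision=4,suppress=True)
f=eyes.grab_frame("wrist"); cv2.imwrite("pics/w2.png",f["image"][:,:,::-1])
for b in blobs(f,(0,0,0),(179,255,48),(200,100,360,300),300): print(b[0],b[1],b[2])
print(np.ptp(onz(f,[[260,200],[287,200]],.2),axis=0))
go([.556,.094,.225],96.8)
s=env.read_state();print(proj(f,[s["tcp_pos"]+[0,0,-.016]]))
E
```

```text
time_s: 5.38
tcp_pos: [0.5899, -0.1006, 0.0284]
eef_rot: [-0.236, 0.972, -0.0, 0.001]
contact_force: [-0.5, -0.1, 6.9]
width: 0.258
time_s: 6.38
tcp_pos: [0.5883, -0.1, 0.2269]
eef_rot: [-0.058, 0.998, 0.0, -0.001]
contact_force: [0.6, 0.1, -2.4]
width: 0.261
[278.822  240.3328] 6422 [[248.0, 177.0], [310.0, 177.0], [310.0, 299.0], [248.0, 299.0]]
[229.1218 285.6538] 312 [[219.7, 298.9], [225.0, 267.8], [238.0, 270.0], [232.6, 301.2]]
[328.1767 285.2744] 317 [[319.4, 270.1], [331.4, 267.8], [337.4, 298.9], [325.4, 301.2]]
[0.0015 0.0127 0.    ]
t 6.43 tcp [ 0.5883 -0.1001  0.2268] jawyaw 96.9 tilt [-0.002  0.    -1.   ] turn 0.08 shift [0.0091 0.1966 0.0019] w 0.0223 F [-0.   0.9 -2.7]
[[278.8836 283.2758]]
```

View pics/w2.png

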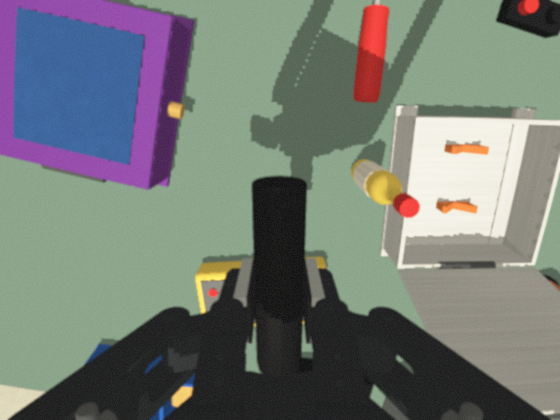

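The rod is in the fingers, centred at about (279,240) in the picture, with its far end at v≈178. Box and V's are visible at right, V's at (467,149) and (457,207).

```bash
python3 - <<'E'
from h import *
np.set_printoptions(precision=4,suppress=True)
f=eyes.grab_frame("wrist"); s=env.read_state()
print("end rel tcp",onz(f,[[279,178]],s["tcp_pos"][2]-.0164)-s["tcp_pos"])
B=[b[0] for b in blobs(f,(5,130,120),(16,255,255),(400,120,520,230),30)];print(B)
V=onz(f,B,.019);print("V",V,V.mean(0))
E
python3 -m creep '[[[0,0,0,0.0018,0.03,0,0.018],[0,0,0,0.0018,0.03,0,0.018],[0,0,0,0.0018,0.03,0,0.018],[0,0,0,0.0018,0.03,0,0.018],[0,0,0,0.0019,0.03,0,0.018],[0,0,0,0,0.03,0,0.018],[0,0,0,0,0.0166,0,0.018],[0,0,0,0,0,0,0.018],[0,0,0,0,0,0,0.018]]]'
python3 - <<'E'
from h import *
np.set_printoptions(precision=4,suppress=True)
f=eyes.grab_frame("wrist")
B=[b[0] for b in blobs(f,(5,130,120),(16,255,255),(100,50,460,400),30)];print(B)
if B: print("V",onz(f,B,.019))
go([.556,.094,.0414],96.8)
cv2.imwrite("pics/w3.png",f["image"][:,:,::-1])
E
```

```text
end rel tcp [[-0.0511 -0.0061 -0.0164]]
[array([466.5625, 149.4375]), array([455.7166, 206.8854])]
V [[0.525  0.0885 0.019 ]
 [0.5872 0.095  0.019 ]] [0.5561 0.0918 0.019 ]
time_s: 7.23
tcp_pos: [0.5565, 0.0946, 0.227]
eef_rot: [-0.061, 0.998, -0.0, -0.0]
contact_force: [0.0, -0.5, -1.9]
width: 0.256
[array([279.2576, 155.722 ]), array([392.5399, 300.2581])]
V [[0.5243 0.091  0.019 ]
 [0.6794 0.2477 0.019 ]]
t 7.28 tcp [0.5568 0.0936 0.227 ] jawyaw 96.9 tilt [-0.    -0.001 -1.   ] turn 0.07 shift [0.0006 0.0006 0.1856] w 0.0221 F [ 0.1  0.2 -2.2]
```

View pics/w3.png

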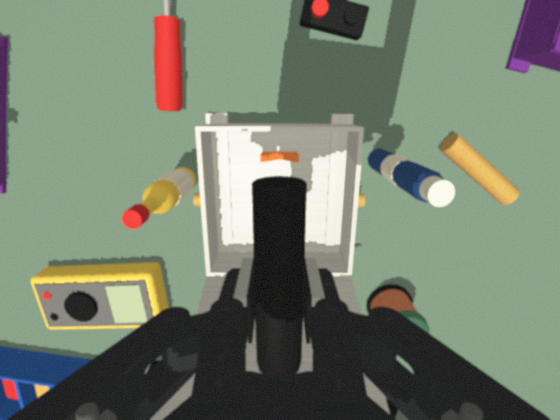

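The rod (279, 178–300) sits exactly in line with the front V (279,156), and the box walls are symmetric around the gripper. I lower it.

```bash
python3 -m creep '[[[0,0,0,0,0,0.025,0.018],[0,0,0,0,0,0.03,0.018],[0,0,0,0,0,0.03,0.018],[0,0,0,0,0,0.03,0.018],[0,0,0,0,0,0.025,0.018],[0,0,0,0,0,0.02,0.018],[0,0,0,0,0,0.01,0.018],[0,0,0,0,0,0.007,0.018],[0,0,0,0,0,0.004,0.018],[0,0,0,0,0,0,0.018]]]'
python3 - <<'E'
from h import *
go([.556,.094,.0414],96.8)
E
```

```text
time_s: 8.12
tcp_pos: [0.5574, 0.0933, 0.0464]
eef_rot: [-0.059, 0.998, -0.0, 0.0]
contact_force: [-0.6, -0.9, -1.2]
width: 0.26
t 8.12 tcp [0.5574 0.0933 0.0464] jawyaw 96.7 tilt [ 0. -0. -1.] turn -0.08 shift [0.0013 0.0009 0.005 ] w 0.0222 F [-0.6 -0.9 -1.2]
```

```bash
python3 -m creep '[[[0,0,0,0.001,0.0005,0.001,0.018],[0,0,0,0,0,0.001,0.018],[0,0,0,0,0,0.001,0.018],[0,0,0,0,0,0.001,0.018],[0,0,0,0,0,0,0.018]]]'
python3 -m creep '[[[0,0,0,0,0,0.001,0.018],[0,0,0,0,0,0,0.018]]]'
```

```text
time_s: 8.53
tcp_pos: [0.5561, 0.0943, 0.0426]
eef_rot: [-0.059, 0.998, -0.0, 0.0]
contact_force: [0.2, 0.1, -1.4]
width: 0.258
time_s: 8.7
tcp_pos: [0.5561, 0.0944, 0.0416]
eef_rot: [-0.059, 0.998, 0.0, 0.0]
contact_force: [-0.1, 0.5, -0.7]
width: 0.257
```

```bash
python3 -m creep '[[[0,0,0,0,0,0.0005,0.018],[0,0,0,0,0,0.0005,0.018],[0,0,0,0,0,0,0.018]]]'
python3 -m creep '[[[0,0,0,0,0,0.0005,0.018],[0,0,0,0,0,0,0.018]]]'
```

```text
time_s: 8.95
tcp_pos: [0.5562, 0.0945, 0.0413]
eef_rot: [-0.059, 0.998, 0.0, 0.0]
contact_force: [-2.2, 1.9, 6.2]
width: 0.259
time_s: 9.12
tcp_pos: [0.5563, 0.0945, 0.0413]
eef_rot: [-0.059, 0.998, 0.0, 0.0]
contact_force: [-3.0, 1.5, 6.9]
width: 0.256
```

Contact: the rod is seated, with about 6 N upward. I open the fingers and rise.

```bash
python3 -m creep '[[[0,0,0,0,0,-0.0005,0.03],[0,0,0,0,0,0,0.04],[0,0,0,0,0,0,0.05],[0,0,0,0,0,0,0.05],[0,0,0,0,0,0,0.05],[0,0,0,0,0,0,0.05]]]'
python3 -m creep '[[[0,0,0,0,0,-0.01,0.05],[0,0,0,0,0,-0.02,0.05],[0,0,0,0,0,-0.03,0.05],[0,0,0,0,0,-0.03,0.05],[0,0,0,0,0,-0.035,0.05],[0,0,0,0,0,-0.035,0.05],[0,0,0,0,0,-0.035,0.05],[0,0,0,0,0,-0.03,0.05],[0,0,0,0,0,-0.015,0.06],[0,0,0,0,0,0,0.06]]]'
python3 - <<'E'
from h import *
np.set_printoptions(precision=4,suppress=True)
f=eyes.grab_frame("wrist");cv2.imwrite("pics/w4.png",f["image"][:,:,::-1])
for b in blobs(f,(0,0,0),(179,255,48),(200,100,360,265),300): print(b[0],b[1],b[2],onz(f,[b[0]],.025),onz(f,b[2],.025)[:,:2])
B=[b[0] for b in blobs(f,(5,130,120),(16,255,255),(100,50,460,400),15)];print("V",onz(f,B,.019))
go([.6776,.1089,.2311],96.8)
E
```

```text
time_s: 9.62
tcp_pos: [0.5558, 0.0941, 0.0401]
eef_rot: [-0.059, 0.998, -0.0, -0.0]
contact_force: [0.3, 1.1, 0.5]
width: 0.588
time_s: 10.45
tcp_pos: [0.5586, 0.0943, 0.2868]
eef_rot: [-0.059, 0.998, -0.0, 0.006]
contact_force: [0.4, 0.6, 0.5]
width: 0.701
[279.6785 169.5654] 1300 [[271.0, 130.0], [288.0, 130.0], [288.0, 210.0], [271.0, 210.0]] [[0.554  0.0946 0.025 ]] [[0.5088 0.079 ]
 [0.5065 0.0986]
 [0.604  0.1111]
 [0.6065 0.0898]]
V [[ 0.5265  0.0756  0.019 ]
 [ 0.5234  0.1056  0.019 ]
 [ 0.5903 -0.0386  0.019 ]
 [ 0.5899  0.0835  0.019 ]
 [ 0.5863  0.1134  0.019 ]
 [ 0.6783  0.2489  0.019 ]]
t 10.5 tcp [0.5572 0.0942 0.2836] jawyaw 96.7 tilt [ 0.006  0.    -1.   ] turn -0.06 shift [-0.1209  0.0003  0.0533] w 0.0598 F [-0.9 -0.  -1.1]
```

View pics/w4.png

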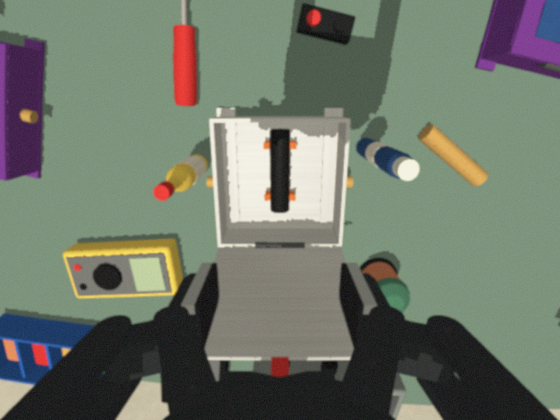

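The rod lies across both orange V's, from (280,130) to (280,210), well centred. The lid's inner face is below it, with the red stem at (280,366) under the gripper. Next I go over the handle and descend.

```bash
python3 -m creep '[[[0,0,0,-0.02,0,0,0.06],[0,0,0,-0.03,0,0,0.06],[0,0,0,-0.03,0,0,0.06],[0,0,0,-0.03,0,0,0.06],[0,0,0,-0.011,0,0,0.06],[0,0,0,0,0,0,0.06],[0,0,0,0,0,0,0.06]]]'
python3 - <<'E'
from h import *
np.set_printoptions(precision=4,suppress=True)
f=eyes.grab_frame("scene");g=eyes.grab_frame("top")
r=[b for b in blobs(f,(0,150,60),(5,255,255),(270,200,350,260),8)];q=[b for b in blobs(g,(0,150,60),(5,255,255),(225,100,275,135),8)]
print([(b[0],b[1]) for b in r],[(b[0],b[1]) for b in q])
go([.6776,.1089,.232],96.8)
a=np.hstack([cv2.resize(f["image"][150:260,240:370],(520,440)),cv2.resize(g["image"][70:170,215:285],(280,400))[:400] if 0 else cv2.resize(g["image"][75:175,215:280],(280,440))])
cv2.imwrite("pics/c3.png",a[:,:,::-1])
E
```

```text
time_s: 11.08
tcp_pos: [0.675, 0.1083, 0.2773]
eef_rot: [-0.059, 0.998, 0.0, -0.003]
contact_force: [-0.6, 0.9, -0.8]
width: 0.703
[(array([309.3541, 236.9426]), np.int32(209))] [(array([248.0714, 117.8839]), np.int32(112))]
t 11.18 tcp [0.6746 0.1084 0.2788] jawyaw 96.7 tilt [-0.003 -0.    -1.   ] turn -0.05 shift [-0.0032  0.0002  0.0468] w 0.0602 F [-0.   0.6  0.6]
```

View pics/c3.png

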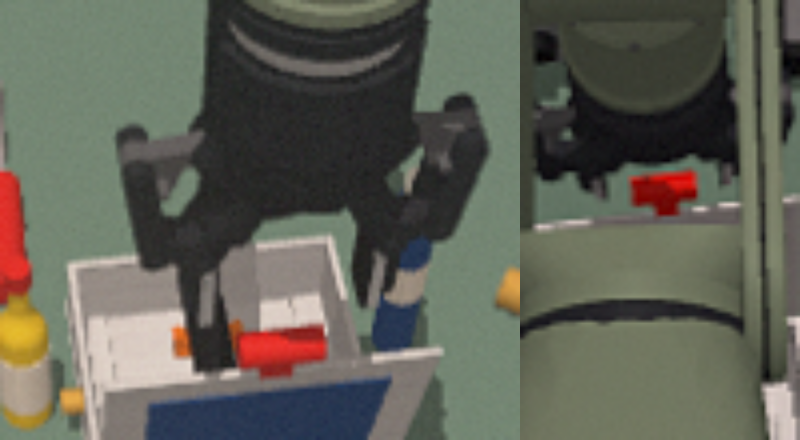

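```bash
python3 - <<'E'
from h import *
np.set_printoptions(precision=1,suppress=True)
f=eyes.grab_frame("scene"); s=env.read_state(); R=Ro.from_quat(s["eef_rot"]).as_matrix()
c=lambda P:((proj(f,P)-[240,150]+.5)*4-.5)
tips=[s["tcp_pos"]+R@[0,y,z] for y in(-.03,.03) for z in(.006,.02)]
print("tips",c(tips)); h=np.array([.6776,.1089,.2251]);y=R[:,1]
print("handle ends",c([h-.018*y,h+.018*y]))
E
```

```text
tips [[214.1 282.1]
 [212.7 302.4]
 [360.1 267. ]
 [356.6 287.3]]
handle ends [[239.  352.5]
 [322.6 343.5]]
```

The picture shows the fingers straddling the red handle at crop (282,348), and the projected pads (213 and 357) are centred on it. The dark patch below the left finger is its shadow. I descend and pinch.

```bash
python3 -m creep '[[[0,0,0,-0.003,0,0.01,0.06],[0,0,0,0,0,0.012,0.06],[0,0,0,0,0,0.012,0.06],[0,0,0,0,0,0.008,0.06],[0,0,0,0,0,0.004,0.06],[0,0,0,0,0,0,0.06]]]'
python3 -m creep '[[[0,0,0,0,0,0,0.03],[0,0,0,0,0,0,0.03],[0,0,0,0,0,0,0.03],[0,0,0,0,0,0,0.03],[0,0,0,0,0,0,0.03],[0,0,0,0,0,0,0.03]]]' 40
python3 - <<'E'
from h import *
go([.6776,.1089,.232],96.8)
f=eyes.grab_frame("scene")
cv2.imwrite("pics/c4.png",cv2.resize(f["image"][150:260,240:370],(520,440))[:,:,::-1])
E
```

```text
time_s: 11.73
tcp_pos: [0.6777, 0.1087, 0.2316]
eef_rot: [-0.059, 0.998, 0.0, -0.002]
contact_force: [-0.7, -1.2, 0.7]
width: 0.702
time_s: 12.23
tcp_pos: [0.6795, 0.1091, 0.2352]
eef_rot: [-0.059, 0.998, 0.0, 0.001]
contact_force: [0.9, 1.5, 1.3]
width: 0.411
t 12.23 tcp [0.6795 0.1091 0.2352] jawyaw 96.8 tilt [ 0.002  0.001 -1.   ] turn -0.05 shift [ 0.0019 -0.      0.0032] w 0.0351 F [0.9 1.5 1.3]
```

View pics/c4.png

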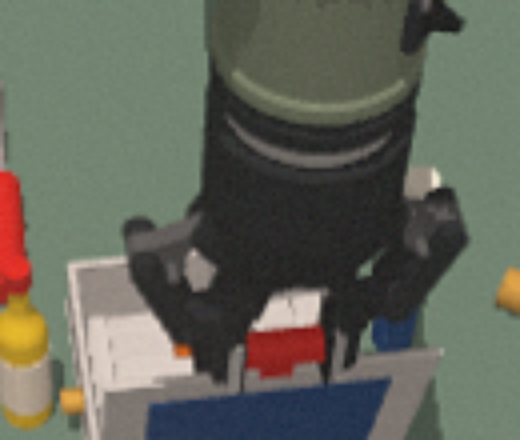

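Both pads hold the ends of the red handle, at crop (245–330, 350). I compute the arc steps.

```bash
python3 - <<'E'
import numpy as np
t=np.linspace(1.772,0.0,41); u=-.175*np.cos(t)+.003*np.sin(t); z=.055+.175*np.sin(t)+.003*np.cos(t)
for i in range(0,40,10): print(round(t[i+10],3),[(round(a,4),round(b,4)) for a,b in zip(-np.diff(u)[i:i+10],-np.diff(z)[i:i+10])])
E
```

```text
1.329 [(np.float64(0.0076), np.float64(-0.0015)), (np.float64(0.0077), np.float64(-0.0012)), (np.float64(0.0077), np.float64(-0.0008)), (np.float64(0.0077), np.float64(-0.0005)), (np.float64(0.0078), np.float64(-0.0001)), (np.float64(0.0078), np.float64(0.0002)), (np.float64(0.0077), np.float64(0.0005)), (np.float64(0.0077), np.float64(0.0009)), (np.float64(0.0077), np.float64(0.0012)), (np.float64(0.0076), np.float64(0.0016))]
0.886 [(np.float64(0.0075), np.float64(0.0019)), (np.float64(0.0074), np.float64(0.0022)), (np.float64(0.0073), np.float64(0.0026)), (np.float64(0.0072), np.float64(0.0029)), (np.float64(0.0071), np.float64(0.0032)), (np.float64(0.0069), np.float64(0.0035)), (np.float64(0.0068), np.float64(0.0038)), (np.float64(0.0066), np.float64(0.0041)), (np.float64(0.0064), np.float64(0.0044)), (np.float64(0.0062), np.float64(0.0047))]
0.443 [(np.float64(0.006), np.float64(0.0049)), (np.float64(0.0058), np.float64(0.0052)), (np.float64(0.0055), np.float64(0.0054)), (np.float64(0.0053), np.float64(0.0057)), (np.float64(0.005), np.float64(0.0059)), (np.float64(0.0048), np.float64(0.0061)), (np.float64(0.0045), np.float64(0.0063)), (np.float64(0.0042), np.float64(0.0065)), (np.float64(0.0039), np.float64(0.0067)), (np.float64(0.0036), np.float64(0.0069))]
0.0 [(np.float64(0.0033), np.float64(0.007)), (np.float64(0.003), np.float64(0.0072)), (np.float64(0.0027), np.float64(0.0073)), (np.float64(0.0023), np.float64(0.0074)), (np.float64(0.002), np.float64(0.0075)), (np.float64(0.0017), np.float64(0.0076)), (np.float64(0.0013), np.float64(0.0076)), (np.float64(0.001), np.float64(0.0077)), (np.float64(0.0006), np.float64(0.0077)), (np.float64(0.0003), np.float64(0.0077))]
```

```bash
python3 -m creep '[[[0,0,0,0.0076,0,-0.0015,0.03],[0,0,0,0.0077,0,-0.0012,0.03],[0,0,0,0.0077,0,-0.0008,0.03],[0,0,0,0.0077,0,-0.0005,0.03],[0,0,0,0.0078,0,-0.0001,0.03],[0,0,0,0.0078,0,0.0002,0.03],[0,0,0,0.0077,0,0.0005,0.03],[0,0,0,0.0077,0,0.0009,0.03],[0,0,0,0.0077,0,0.0012,0.03],[0,0,0,0.0076,0,0.0016,0.03],[0,0,0,0,0,0,0.03]]]'
python3 - <<'E'
from h import *
s=env.read_state(); d=s["tcp_pos"]-[.6397,.1043,.055+.006]; u=d@[.993,.1184,0]; print(u,d[2],np.hypot(u,d[2]),"theta",np.arctan2(d[2],-u)-.017)
go([.6,.1,.2],96.8)
E
```

```text
time_s: 13.2
tcp_pos: [0.6006, 0.0998, 0.2339]
eef_rot: [-0.059, 0.998, 0.0, -0.001]
contact_force: [-1.0, 4.1, 4.4]
width: 0.413
-0.03933678233254239 0.1728696805603016 0.17728877263182385 theta 1.330054511390631
t 13.2 tcp [0.6006 0.0998 0.2339] jawyaw 96.8 tilt [-0.002  0.    -1.   ] turn -0.04 shift [0.0005 0.0003 0.0339] w 0.0353 F [-1.   4.1  4.4]
```

Low forces and the arc fits. Next segment.

```bash
python3 -m creep '[[[0,0,0,0.0075,0,0.0019,0.03],[0,0,0,0.0074,0,0.0022,0.03],[0,0,0,0.0073,0,0.0026,0.03],[0,0,0,0.0072,0,0.0029,0.03],[0,0,0,0.0071,0,0.0032,0.03],[0,0,0,0.0069,0,0.0035,0.03],[0,0,0,0.0068,0,0.0038,0.03],[0,0,0,0.0066,0,0.0041,0.03],[0,0,0,0.0064,0,0.0044,0.03],[0,0,0,0.0062,0,0.0047,0.03],[0,0,0,0,0,0,0.03]]]'
python3 - <<'E'
from h import *
np.set_printoptions(precision=4,suppress=True)
s=env.read_state(); d=s["tcp_pos"]-[.6397,.1043,.055+.006]; u=d@[.993,.1184,0]; print(u,d[2],np.hypot(u,d[2]),"theta",np.arctan2(d[2],-u)-.017,s["contact_force"],s["width"])
f=eyes.grab_frame("scene"); cv2.imwrite("pics/c5.png",cv2.resize(f["image"][130:290,220:380],(600,600))[:,:,::-1])
E
```

```text
time_s: 14.12
tcp_pos: [0.5305, 0.0914, 0.1987]
eef_rot: [-0.059, 0.998, 0.0, -0.003]
contact_force: [-2.6, 3.7, 2.3]
width: 0.414
-0.10991483358101982 0.13770124857225224 0.1761899670795715 theta 0.8801463821345206 [-2.5765  3.7302  2.3098] 0.41351237864004586
```

View pics/c5.png

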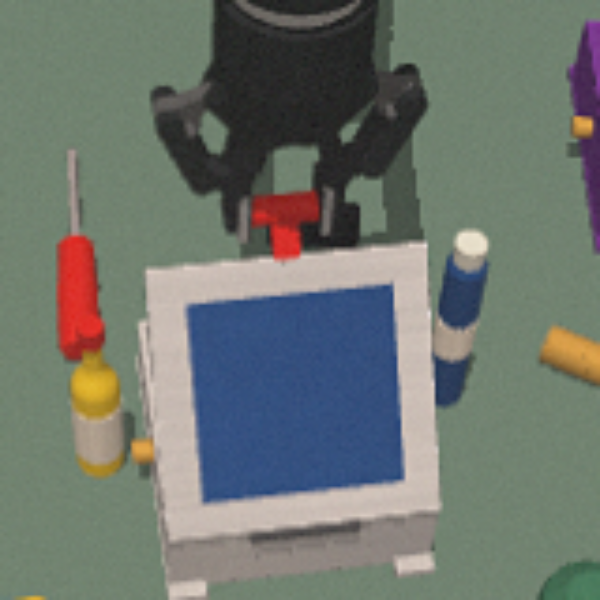

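The lid is about half down, with the handle at (287,210) still held and the bottles at (97,420) and (455,320) upright. I continue.

```bash
python3 -m creep '[[[0,0,0,0.006,0,0.0049,0.03],[0,0,0,0.0058,0,0.0052,0.03],[0,0,0,0.0055,0,0.0054,0.03],[0,0,0,0.0053,0,0.0057,0.03],[0,0,0,0.005,0,0.0059,0.03],[0,0,0,0.0048,0,0.0061,0.03],[0,0,0,0.0045,0,0.0063,0.03],[0,0,0,0.0042,0,0.0065,0.03],[0,0,0,0.0039,0,0.0067,0.03],[0,0,0,0.0036,0,0.0069,0.03],[0,0,0,0,0,0,0.03]]]'
python3 - <<'E'
from h import *
np.set_printoptions(precision=4,suppress=True)
s=env.read_state(); d=s["tcp_pos"]-[.6397,.1043,.055+.006]; u=d@[.993,.1184,0]; print(u,d[2],np.hypot(u,d[2]),"theta",np.arctan2(d[2],-u)-.017,s["contact_force"],s["width"])
E
```

```text
time_s: 15.08
tcp_pos: [0.4831, 0.0858, 0.1388]
eef_rot: [-0.059, 0.998, 0.0, -0.002]
contact_force: [-0.9, 5.6, 0.7]
width: 0.408
-0.15770916591545714 0.07777750129814381 0.1758451612127327 theta 0.44116906221673474 [-0.882  5.591  0.678] 0.4082922871682152
```

```bash
python3 -m creep '[[[0,0,0,0.0033,0,0.007,0.03],[0,0,0,0.003,0,0.0072,0.03],[0,0,0,0.0027,0,0.0073,0.03],[0,0,0,0.0023,0,0.0074,0.03],[0,0,0,0.002,0,0.0075,0.03],[0,0,0,0.0017,0,0.0076,0.03],[0,0,0,0.0013,0,0.0076,0.03],[0,0,0,0.001,0,0.0077,0.03],[0,0,0,0.0006,0,0.0067,0.03],[0,0,0,0,0,0.003,0.03],[0,0,0,0,0,0,0.03]]]'
python3 - <<'E'
from h import *
np.set_printoptions(precision=4,suppress=True)
s=env.read_state(); d=s["tcp_pos"]-[.6397,.1043,.055+.006]; u=d@[.993,.1184,0]; print(u,d[2],np.hypot(u,d[2]),"theta",np.arctan2(d[2],-u)-.017,s["contact_force"],s["width"])
E
```

```text
time_s: 16.0
tcp_pos: [0.4653, 0.0837, 0.0704]
eef_rot: [-0.059, 0.998, 0.0, -0.003]
contact_force: [-3.4, 4.8, 0.0]
width: 0.413
-0.17560537849297922 0.009444300118401472 0.1758591588754732 theta 0.0367296197179946 [-3.3556  4.8208  0.0489] 0.4128238475333025
```

```bash
python3 -m creep '[[[0,0,0,0,0,0.0015,0.03],[0,0,0,0,0,0.0015,0.03],[0,0,0,0,0,0.0015,0.03],[0,0,0,0,0,0,0.03]]]'
python3 -m creep '[[[0,0,0,0,0,0.001,0.03],[0,0,0,0,0,0.001,0.03],[0,0,0,0,0,0,0.03]]]'
```

```text
time_s: 16.33
tcp_pos: [0.4651, 0.0837, 0.0663]
eef_rot: [-0.059, 0.998, 0.0, -0.003]
contact_force: [-3.2, 6.2, -0.4]
width: 0.408
time_s: 16.58
tcp_pos: [0.4651, 0.0837, 0.0643]
eef_rot: [-0.059, 0.998, 0.0, -0.003]
contact_force: [-3.1, 4.6, -0.7]
width: 0.417
```

```bash
python3 -m creep '[[[0,0,0,0,0,0.001,0.03],[0,0,0,0,0,0.001,0.03],[0,0,0,0,0,0,0.03]]]'
python3 -m creep '[[[0,0,0,0,0,0.001,0.03],[0,0,0,0,0,0,0.03]]]'
```

```text
time_s: 16.83
tcp_pos: [0.4651, 0.0837, 0.0631]
eef_rot: [-0.059, 0.998, 0.0, -0.003]
contact_force: [-5.8, 4.1, 7.8]
width: 0.411
time_s: 17.0
tcp_pos: [0.4652, 0.0837, 0.0629]
eef_rot: [-0.059, 0.998, 0.0, -0.003]
contact_force: [-8.0, 4.2, 14.1]
width: 0.409
```

Firm upward contact of 14 N with the height no longer dropping: the lid is on the rim. I release and rise straight up.

```bash
python3 -m creep '[[[0,0,0,0,0,0,0.03],[0,0,0,0,0,0,0.04],[0,0,0,0,0,0,0.05],[0,0,0,0,0,0,0.06],[0,0,0,0,0,0,0.06],[0,0,0,0,0,0,0.06]]]'
python3 -m creep '[[[0,0,0,0,0,-0.01,0.06],[0,0,0,0,0,-0.02,0.06],[0,0,0,0,0,-0.03,0.06],[0,0,0,0,0,-0.035,0.06],[0,0,0,0,0,-0.035,0.06],[0,0,0,0,0,-0.03,0.06],[0,0,0,0,0,-0.02,0.06],[0,0,0,0,0,-0.01,0.06],[0,0,0,0,0,0,0.06],[0,0,0,0,0,0,0.06]]]'
python3 - <<'E'
from h import *
np.set_printoptions(precision=4,suppress=True)
go([.4651,.0837,.25])
f=eyes.grab_frame("scene");g=eyes.grab_frame("wrist")
for n in("brassrod_center","solder","cleaner","terminals","screwdriver"): print(n,[np.round(d["location"],3) for d in spotter.spot_in(n,"scene")[:1]])
b=[b[0] for b in blobs(f,(0,150,60),(5,255,255),(265,130,340,240),20)];print(b,onz(f,b,.06))
print("expected handle px closed, and 5mm up",proj(f,[[.4660,.0836,.058],[.4660,.0836,.0632]]))
cv2.imwrite("pics/c6.png",np.hstack([cv2.resize(f["image"][130:290,220:380],(400,400)),cv2.resize(g["image"],(400,300))[:,:] if 0 else cv2.copyMakeBorder(cv2.resize(g["image"],(400,300)),0,100,0,0,0)])[:,:,::-1])
E
```

```text
time_s: 17.5
tcp_pos: [0.4675, 0.0833, 0.0623]
eef_rot: [-0.059, 0.998, -0.0, -0.0]
contact_force: [0.2, 0.3, -1.0]
width: 0.706
time_s: 18.33
tcp_pos: [0.4673, 0.0837, 0.2524]
eef_rot: [-0.059, 0.998, -0.0, -0.0]
contact_force: [-0.3, -0.1, -1.0]
width: 0.701
t 18.33 tcp [0.4673 0.0837 0.2524] jawyaw 96.7 tilt [-0. -0. -1.] turn 0 shift [0.0022 0.0002 0.0024] w 0.0599 F [-0.3 -0.1 -1. ]
brassrod_center [array([0.521, 0.312, 0.019])]
solder [array([0.524, 0.195, 0.089])]
cleaner [array([ 0.574, -0.01 ,  0.072])]
terminals [array([0.397, 0.126, 0.015])]
screwdriver [array([ 0.445, -0.032,  0.021])]
[array([297.3333, 185.2727]), array([288.5035, 203.2937])] [[0.4203 0.1069 0.06  ]
 [0.4737 0.0846 0.06  ]]
expected handle px closed, and 5mm up [[287.9252 201.1823]
 [287.995  199.7395]]
```

View pics/c6.png

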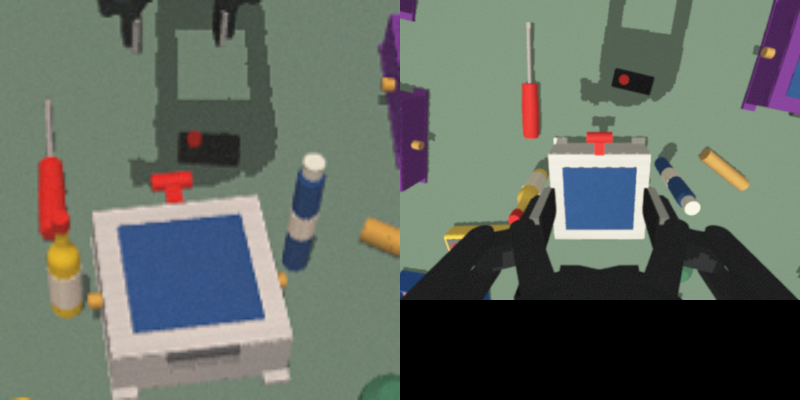

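The lid lies flat on the box, with the handle at crop (172,183). All the bystanders are upright or unmoved, and the gripper is clear above. I hand in.

```bash
python3 -c "
from station import env
print(env.finish_job())"
```

```text
the job is handed in; nothing more can be done
None
```

The ferrite rod is lying in both orange V supports with the lid closed over it, and I handed the job in at about 18.4 s of the 53 s allowed; no verdict came back.

- **Rod:** after letting go, the wrist picture put its centre about 1–2 mm from my estimate of the cradle point, along the box's x axis. Its height was judged only by the hand's height and the contact force when it seated. The rod has not been seen since the lid closed.
- **Lid:** I lowered it pinched by the handle at about 0.5 rad/s until it pressed back with 14 N. I released it only then, so it was never dropped.
- **Bystanders:** the brass rod, solder, cleaner, terminal block and screwdriver were all found again within about 4 mm of where they started. The coil and multimeter looked unmoved in the pictures but were not measured.
- **Small disagreements:** the handle showed up 2 pixels lower in the scene picture than I predicted for a closed lid, and a raised lid would show it higher. The arm also went 1–2 mm lower than expected before the lid made contact. Both fit the calibration and grip error and a fully closed lid.

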